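# Close a sample bottle with one stroke of the flywheel press

## Robot

A 6-joint arm with a two-finger parallel gripper is mounted at the origin on the work surface. World frame = base frame: x ahead of the robot, y to its left, z up, the work surface at z = 0. Lengths are in mm, angles in rad, forces in N, time in s.
With the tool pointing down it reaches from about 250 to 850 mm from the base axis. Payload 12.5 kg.
Tool frame: the origin (TCP) lies where the fingers leave the gripper's body, on its centre line; the fingertips stand 84 mm ahead of it and the grasp point (between the pads) lies 65 mm ahead of it; z points along the fingers, y is the line along which they close (so a half turn about z gives the same grasp; the last joint's range is limited). The gripper opens to 93 mm and grips with 3 to 60 N. Pads are 15 mm wide; open, the fingers measure 128 mm over their backs; the gripper's body (75 mm by 188 mm) begins 65 mm behind the grasp point.
Start: joints at [1.066, 0.351, 1.652, -0, 1.139, -0.085], TCP at [224.136, 502.243, 302.733] pointing down, gripper open.
Joint ranges: [-2.75, 2.75], [-0.79, 2.1], [0.01, 2.65], [-1.57, 4.71], [0.07, 3.14], [-2.87, 2.87]. Speed limits (rad/s): [2.22, 2.22, 2.79, 3.14, 3.14, 3.14].

## Interface

Orientations are given as a unit quaternion [x, y, z, w].
In Python, from station import env gives the robot as it stands.
- The arm moves only by the shell command python3 -m crank 'ROWS' [FORCE]. ROWS is JSON, a list of rows, each an object of numbers: "ax", "ay", "az": the turn, a rotation vector about the world's x, y, z in rad; "dx", "dy", "dz": the shift along the world's x, y, z in m; "gripper": the finger opening in m, from 0 to 0.093. In form: [{"ax": .., "ay": .., "az": .., "dx": .., "dy": .., "dz": .., "gripper": ..}, ...]. A call has 1 to 10 rows; each row shifts and turns the commanded pose from where the row before left it; what a row does not reach is not made up. A row lasts 1/12 s, in which the tool goes at most 41.7 mm and 7.16 degrees, less where a joint would pass 70% of its speed; a pose out of reach is approached as far as the arm can. A call is refused whole if a number of a shift passes 0.0417 or a number of a turn 0.125, either way. A call with a gripper value outside its range is refused whole. The fingers move at their own pace and stop on an object; FORCE is the grip in N (left out, the last holds). Time passes only in rows, so rows that do not move let the fingers close. It gives the time, the measured TCP pose, the force, the opening and the grip force at its end, in the units of the state.
- env.observe(): the state, without advancing time (a new reading comes with each control period).
- env.capture(name): name is "side" or "top" or "wrist"; returns the picture (480x640x3 uint8, red, green, blue); there is no depth.
- env.get_calibration(name): a dict with "mtx" (3x3 intrinsics, pixels), "dist" ([k1, k2, p1, p2, k3] as OpenCV has them; the pictures are not rectified), "world_from_camera" (4x4, takes a point from camera to world coordinates). Camera axes: x right, y up, looking along -z (the intrinsics and any distortion apply to the point x, -y, -z); pixel columns grow to the right and rows downward; lengths in mm; the calibration is good to about 2 mm. A picture is of the moment at which its call begins: read the wrist's pose just before it. get_calibration takes no time and is no camera call; for the wrist camera it gives the pose at the moment of the call.
- env.job_done(): hands the job in; it is judged then, once.
The state is a dict: "clock": time; "joint_positions": joint angles; "qd": joint speeds; "tau": joint torques, N m; "eef_pos": TCP position; "tcp_rot": TCP orientation; "wrist_force": force on the tool from outside, world axes, zero at the start; "ft_torque": the same for the moment, N m; "finger_gap": finger opening in mm; "grasp_force": force on a finger pad.
Only numpy, scipy, OpenCV 4.12 (cv2) and the standard library are available. Lean on these libraries where they do the work, as an engineer would, in place of code of your own. Each camera call takes 0.05 s, during which the arm holds its last target. There are 200 camera calls.

## Task

Close the loose-capped sample bottle in the capping press: lay it on its side in the cradle with its cap towards the wheel, and wind the flywheel back anticlockwise (seen from above) until it rests on its start stop. Then turn the flywheel clockwise exactly one revolution, until it rests on its end stop and the press roller has pushed the cap on and drawn back, and let go. Find both stops by feel and never force the wheel; leave the bottle in the cradle and do not disturb the other things.

Things in the scene. Friction and masses are not known exactly. Their poses are not given: they have to be found in the camera images.
- press: bench capping press fixed to the bench: dark base plate 220 x 330, 12 thick; white housing 78 tall with a flat steel flywheel on an upright axis on top. Origin on the bench under the wheel's axis. +y: the way the cap is pushed, from wheel to cradle; z up. Wheel top 100 above the bench. Along y (mm): housing front 84, cradle 111 to 191, anvil at 191 (plate 50 wide, top 80 above the bench).
- cradle (a point): centre of the cradle's floor, 50 above the bench, at x 0, y 147 of the press, axes as the press. The bottle's origin goes within 7 of it along y (free length 9 each way), bottle +x along press -y, underside on the floor. Channel 34 wide between four guide lugs, 14 tall with flares to 21, centred at y 121 and 176, each 12 long; between them the sides are open for 43 for fingers.
- bottle: square white plastic sample bottle lying on its side: body 70 long (its x), 30 wide, 30 high, about 80 g; origin at the centre of the body's underside; the round grey cap, 23 across, is at the +x end and reaches to 55 from the origin (49 when pressed on). Grip it across its width at the middle.
- cap_end (a point): centre of the cap's outer flat end, 15 above the underside of the lying bottle
- cap (a joint): how far the cap has been pushed on, in m: 0 loose as found, about 0.006 after a press stroke; it needs about 22 N and stays where it is pushed; never press it by hand
- wheel: the flywheel, a steel disc 160 across, 18 thick; origin on its axis, 80 above the bench; +x points to the crank handle. Drag about 2.5 N at the handle, some 5 N more while the cap is pressed; it stays where left. A stop inside lets it turn exactly 2 pi, from the start stop (anticlockwise end) to the end stop (clockwise end). See axle for the stops.
- axle (a point): middle of the hub's top on the wheel's axis, 112 above the bench, on its axis. Where the handle stands at the stops differs each time and cannot be seen, only felt; as found the wheel is 0.35 to 1.15 rad clockwise of its start stop. At a stop the handle gives only 0.26 mm per N: a push of 8 to 15 N shows the stop, over 25 N harms the press.
- roller_slot (a point): middle of the slot in the housing's front (y 84 of the press, 65 above the bench), facing the cradle. Inside, an eccentric drives a big roller: drawn back inside at both stops, it comes 24 out of the slot in mid-stroke, pushes the bottle against the anvil and the cap on, and draws back; it moves little near the stops (under 8 in the first 1.15 rad).
- gauge (a joint): overload ring inside the press, a stiff spring between the wheel's stops and the housing. It gives by 0.004 rad (0.26 mm at the handle) for each N of push along the handle's circle, plus clockwise, minus anticlockwise, 0 when nothing pushes. Past 0.1 rad (25 N at the handle) the press is harmed.
- handle_top (a point): top of the upright black crank handle, on its axis, 154 above the bench. The handle is a round sleeve 22 across, 50 tall, foot 104 above the bench, 65 from the wheel's axis. It spins freely on its spindle, so a hand may keep its heading while carrying it round.
- pin_top (a point): top of the brass pin, 10 across, that stands out of the hub in the middle of the wheel: it rises evenly with the wheel, from 116 above the bench at the start stop to 120 at the end stop; too fine to set the wheel by eye
- spare_bottle: a second bottle of the same kind, its cap already fully on, standing upright, 85 tall; leave alone
- beaker: a glass beaker 64 across, 75 tall; leave alone
- tube_rack: a white rack of capped tubes, 70 x 200, 92 tall; leave alone
- tip_box: a box of pipette tips, 88 x 123, 63 tall; leave alone
- jar: an amber jar 60 across, 75 tall; leave alone
- pen: a marker pen lying down, 125 long, 11 thick; leave alone
- timer: a bench timer 60 x 75, 20 thick; leave alone
Things that resemble listed ones, but are neither listed nor needed, are in the scene too. Leave any black or yellow look-alike of the bottle alone.

How it is judged:
By the outcome, as a careful person would: the job done as asked, in the order asked, and still so for the second after the job is handed in, with the robot touching nothing.
It also fails if it takes over 72 s, if anything falls off the work surface, if the arm or the gripper's body presses on something with over 40 N, if the wrist force passes 120 N, or if a joint passes its speed limit or range.

## Working session

There is one attempt and no reset: what is moved stays moved. The work goes in short steps, Python scripts to look and compute and a shell command to move; the robot and the scene stay as the last step left them, time stands still between calls to the robot, and variables do not carry over. Pictures are saved under pics/ and viewed, at most 10 in all, crops included, and the job is handed in when it is done.

```bash
mkdir -p pics; ls; python3 - <<'E'
from station import env
import cv2
for n in ("top","side"):
    im=env.capture(n); cv2.imwrite(f"pics/{n}0.png",im[:,:,::-1])
    c=env.get_calibration(n); print(n,c)
print(env.observe())
E
```

```text
pics
top {'mtx': array([[448.78055859,   0.        , 322.31195385],
       [  0.        , 448.78055859, 235.13195986],
       [  0.        ,   0.        ,   1.        ]]), 'dist': array([-0.02580427,  0.        ,  0.        ,  0.        ,  0.        ]), 'world_from_camera': array([[-1.46107903e-02,  9.97005267e-01, -7.59409105e-02,
         4.65108880e+02],
       [-9.99834176e-01, -1.53933428e-02, -9.72962155e-03,
         1.75856898e+01],
       [-1.08694684e-02,  7.57861602e-02,  9.97064849e-01,
         1.11729257e+03],
       [ 0.00000000e+00,  0.00000000e+00,  0.00000000e+00,
         1.00000000e+00]])}
side {'mtx': array([[522.02013391,   0.        , 315.26717056],
       [  0.        , 522.02013391, 237.62742265],
       [  0.        ,   0.        ,   1.        ]]), 'dist': array([-0.05496793,  0.        ,  0.        ,  0.        ,  0.        ]), 'world_from_camera': array([[ 8.45291989e-01,  4.17765916e-01, -3.33096221e-01,
         1.14645443e+02],
       [-5.34221042e-01,  6.49791548e-01, -5.40720651e-01,
        -6.21420854e+02],
       [-9.45154939e-03,  6.35013845e-01, 
[... 156 characters left out ...]
tions': array([ 1.06637422e+00,  3.51201900e-01,  1.65235439e+00, -4.89053498e-05,
        1.13910026e+00, -8.46003745e-02]), 'qd': array([-6.53342365e-04, -3.76361658e-03, -1.12876536e-03,  9.69445080e-04,
        5.77681577e-04, -4.54669592e-05]), 'tau': array([ 6.27555164e-04, -4.98027027e+01, -2.85706884e+01,  6.99739857e-02,
        2.38597946e-02, -9.63216348e-05]), 'eef_pos': array([224.05619348, 502.05146414, 302.24667915]), 'tcp_rot': array([ 2.08362678e-01,  9.78051487e-01, -5.15491802e-04, -1.33162474e-04]), 'wrist_force': array([-0.57608581,  0.36029681,  0.06526232]), 'ft_torque': array([-0.05220661, -0.0136878 ,  0.03535729]), 'grasp_force': 0.0, 'finger_gap': 93.1398945869618}
```

View pics/top0.png

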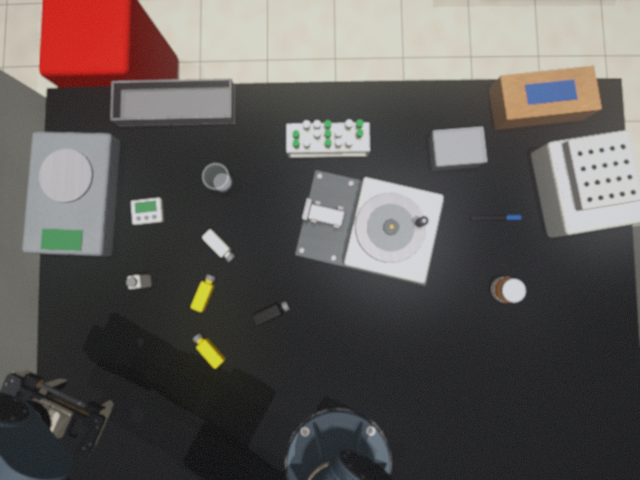

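View pics/side0.png

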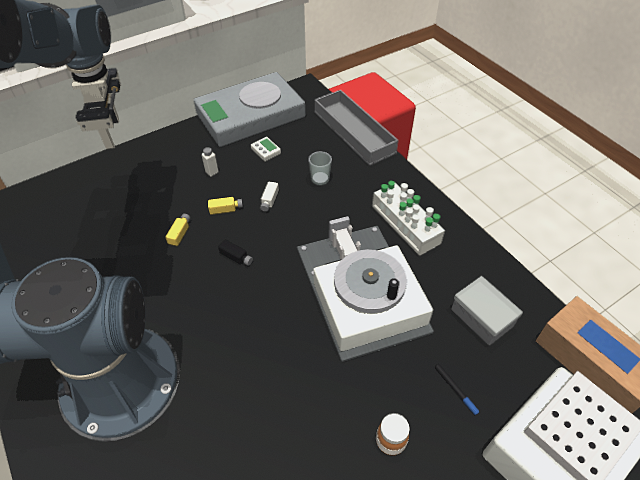

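```bash
cat > h.py <<'E'
import numpy as np, cv2
from station import env
def ray(c,uv):
    p=cv2.undistortPoints(np.float64(uv).reshape(-1,1,2),c["mtx"],c["dist"]).reshape(-1,2)
    T=c["world_from_camera"]
    return T[:3,3], np.c_[p[:,0],-p[:,1],-np.ones(len(p))]@T[:3,:3].T
def plane(c,uv,z):
    o,d=ray(c,uv); return o+d*((z-o[2])/d[:,2])[:,None]
def two(c1,p1,c2,p2):
    o1,d1=ray(c1,[p1]);o2,d2=ray(c2,[p2]);d1=d1[0];d2=d2[0]
    t=np.linalg.lstsq(np.c_[d1,-d2],o2-o1,rcond=None)[0]
    a,b=o1+t[0]*d1,o2+t[1]*d2
    return (a+b)/2,np.linalg.norm(a-b)
E
python3 - <<'E'
from h import *
im=cv2.imread("pics/top0.png"); c=env.get_calibration("top"); s=env.get_calibration("side")
def rects(lo,hi,z,box,minA=60):
    x0,y0,x1,y1=box; m=np.zeros(im.shape[:2],np.uint8)
    m[y0:y1,x0:x1]=cv2.inRange(im,lo,hi)[y0:y1,x0:x1]
    for k in cv2.findContours(m,cv2.RETR_EXTERNAL,cv2.CHAIN_APPROX_NONE)[0]:
        if cv2.contourArea(k)<minA: continue
        w=plane(c,k[:,0],z)[:,:2].astype(np.float32); r=cv2.minAreaRect(w)
        print(z,cv2.boundingRect(k),np.round(r[0],1),np.round(r[1],1),round(r[2],1),np.round(cv2.boxPoints(r)).tolist())
print("housing"); rects((185,)*3,(255,)*3,78,(340,165,450,290),500)
print("bottle"); rects((120,)*3,(255,)*3,30,(190,220,245,270)); rects((200,)*3,(255,)*3,30,(190,220,245,270))
print("plate");rects((55,)*3,(130,)*3,12,(290,160,362,275),300)
print("cradle+anvil");rects((150,)*3,(255,)*3,75,(295,190,345,235),30)
print("yellow");rects((0,120,120),(90,255,255),30,(180,260,240,370))
# wheel by mask of grey
print(plane(c,[(391,226.5)],117),plane(c,[(421.5,220)],154))
print(two(c,(391,226.5),s,(371,272.5)),two(c,(422,220),s,(394,281)))
big=np.hstack([cv2.resize(im[165:290,290:450],None,fx=3,fy=3,interpolation=cv2.INTER_CUBIC),cv2.resize(im[215:275,190:250],(300,375),interpolation=cv2.INTER_CUBIC)])
cv2.imwrite("pics/crop1.png",big)
E
```

```text
housing
78 (345, 178, 98, 104) [ 555.3 -138.6] [188.8 208.3] 75.8 [[431.0, -205.0], [633.0, -256.0], [679.0, -73.0], [477.0, -22.0]]
bottle
30 (202, 229, 31, 32) [526.6 282.7] [88.9 32.6] 44.6 [[483.0, 263.0], [506.0, 240.0], [570.0, 302.0], [547.0, 326.0]]
30 (204, 231, 23, 24) [532.8 290. ] [62.9 24. ] 44.7 [[502.0, 276.0], [519.0, 259.0], [564.0, 304.0], [547.0, 321.0]]
plate
12 (290, 160, 72, 115) [595.7  20.1] [177.7 284.3] 89.0 [[452.0, -66.0], [736.0, -71.0], [739.0, 106.0], [455.0, 111.0]]
cradle+anvil
75 (303, 199, 41, 29) [596.7  24.2] [93.1 50.7] 75.4 [[560.0, -14.0], [610.0, -27.0], [633.0, 63.0], [584.0, 76.0]]
yellow
30 (196, 338, 28, 31) [270.  305.4] [78.7 32. ] 41.6 [[230.0, 291.0], [251.0, 267.0], [310.0, 320.0], [289.0, 344.0]]
30 (190, 280, 23, 32) [407.4 322.4] [32.8 79.1] 67.4 [[365.0, 322.0], [438.0, 292.0], [450.0, 322.0], [377.0, 353.0]]
[[ 558.28206838 -126.53994046  117.        ]] [[ 567.88980968 -187.31946334  154.        ]]
(array([ 558.54253546, -126.38247213,  120.48118778]), np.float64(1.3413455732957191)) (array([ 568.24666571, -188.32064238,  156.06395428]), np.float64(1.3658801460694))
```

View pics/crop1.png

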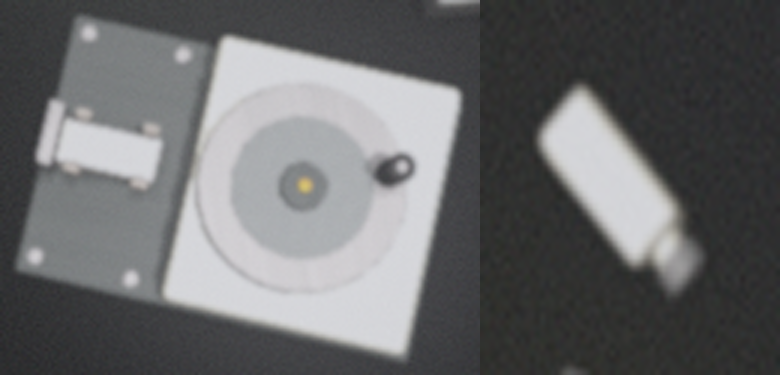

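The top view shows the press with pin at (391,226), handle at (421,220) and cradle at about (325,214). The white loose-capped bottle is at (217,244), cap to the lower right. It works out to the bottle at about (533,290) heading 224.6°, the wheel axis at (558,-126.5), and press +y at about 75.7°. I'm moving above the bottle.

```bash
python3 -m crank '[{"az":-0.1214,"dx":0.0193,"dy":-0.0133,"dz":-0.006},{"az":-0.1214,"dx":0.0193,"dy":-0.0133,"dz":-0.006},{"az":-0.1214,"dx":0.0193,"dy":-0.0133,"dz":-0.006},{"az":-0.1214,"dx":0.0193,"dy":-0.0133,"dz":-0.006},{"az":-0.1214,"dx":0.0193,"dy":-0.0133,"dz":-0.006},{"az":-0.1214,"dx":0.0193,"dy":-0.0133,"dz":-0.006},{"az":-0.1214,"dx":0.0193,"dy":-0.0133,"dz":-0.006},{"az":-0.1214,"dx":0.0193,"dy":-0.0133,"dz":-0.006}]'
python3 -m crank '[{"az":-0.1214,"dx":0.0193,"dy":-0.0133,"dz":-0.006},{"az":-0.1214,"dx":0.0193,"dy":-0.0133,"dz":-0.006},{"az":-0.1214,"dx":0.0193,"dy":-0.0133,"dz":-0.006},{"az":-0.1214,"dx":0.0193,"dy":-0.0133,"dz":-0.006},{"az":-0.1214,"dx":0.0193,"dy":-0.0133,"dz":-0.006},{"az":-0.1214,"dx":0.0193,"dy":-0.0133,"dz":-0.006},{"az":-0.1214,"dx":0.0193,"dy":-0.0133,"dz":-0.006},{"az":-0.1214,"dx":0.0193,"dy":-0.0133,"dz":-0.006},{},{}]'
cat > st.py <<'E'
from h import *
from scipy.spatial.transform import Rotation as R
o=env.observe(); M=R.from_quat(o["tcp_rot"]).as_matrix()
print("t",round(o["clock"],2),"tcp",o["eef_pos"].round(2),"yaw",round(float(np.degrees(np.arctan2(M[1,1],M[0,1]))),2),"tilt",M[:2,2].round(4),"F",o["wrist_force"].round(2),"gap",round(o["finger_gap"],1),"grip",round(o["grasp_force"],1))
E
python3 - <<'E'
import st
from h import *
c=env.get_calibration("wrist"); im=env.capture("wrist")[:,:,::-1]; cv2.imwrite("pics/w1.png",im)
m=cv2.inRange(im,(140,)*3,(255,)*3)
for k in cv2.findContours(m,cv2.RETR_EXTERNAL,cv2.CHAIN_APPROX_NONE)[0]:
    if cv2.contourArea(k)<800: continue
    w=plane(c,k[:,0],30)[:,:2].astype(np.float32); r=cv2.minAreaRect(w)
    print(cv2.boundingRect(k),np.round(r[0],1),np.round(r[1],1),round(r[2],1),np.round(cv2.boxPoints(r)).tolist())
E
```

```text
t 0.1 tcp [224.06 502.05 302.25] yaw 65.95 tilt [-0.0005 -0.001 ] F [-0.58  0.36  0.07] gap 93.1 grip 0.0
(365, 389, 42, 39) [430.  476.8] [37.3 46.8] 74.7 [[403.0, 465.0], [448.0, 453.0], [457.0, 489.0], [412.0, 501.0]]
(53, 340, 538, 111) [394.2 424.5] [523.8 122.5] 66.9 [[235.0, 208.0], [348.0, 160.0], [553.0, 641.0], [441.0, 689.0]]
(110, 274, 97, 63) [250.  328.5] [ 32.3 113.4] 15.6 [[219.0, 379.0], [250.0, 270.0], [281.0, 278.0], [250.0, 387.0]]
(437, 273, 98, 64) [368.6 595.7] [113.   32.6] 26.3 [[311.0, 585.0], [325.0, 556.0], [427.0, 606.0], [412.0, 635.0]]
(543, 0, 97, 294) [277.9 766.8] [ 76.7 275.5] 89.9 [[140.0, 729.0], [416.0, 728.0], [416.0, 805.0], [140.0, 805.0]]invalid input
invalid input
```

View pics/w1.png

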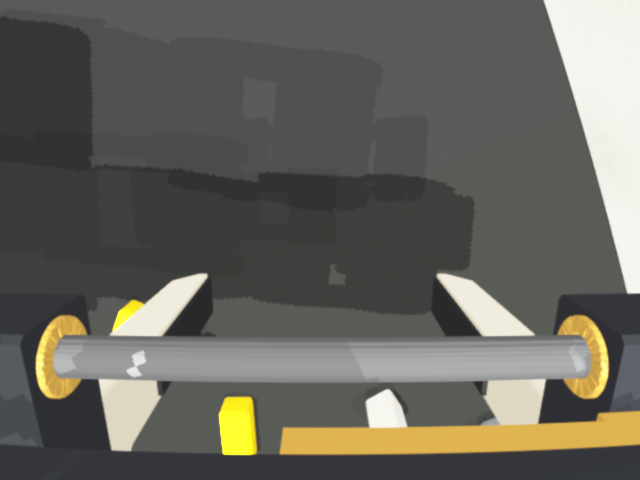

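The wrist picture, still from the start pose, shows the fingers and distant bottles only. The rows were rejected, so I'll give every key this time.

```bash
python3 -m crank '[{"ax":0,"ay":0,"az":-0.1214,"dx":0.0193,"dy":-0.0133,"dz":-0.006,"gripper":0.093},{"ax":0,"ay":0,"az":-0.1214,"dx":0.0193,"dy":-0.0133,"dz":-0.006,"gripper":0.093},{"ax":0,"ay":0,"az":-0.1214,"dx":0.0193,"dy":-0.0133,"dz":-0.006,"gripper":0.093},{"ax":0,"ay":0,"az":-0.1214,"dx":0.0193,"dy":-0.0133,"dz":-0.006,"gripper":0.093},{"ax":0,"ay":0,"az":-0.1214,"dx":0.0193,"dy":-0.0133,"dz":-0.006,"gripper":0.093},{"ax":0,"ay":0,"az":-0.1214,"dx":0.0193,"dy":-0.0133,"dz":-0.006,"gripper":0.093},{"ax":0,"ay":0,"az":-0.1214,"dx":0.0193,"dy":-0.0133,"dz":-0.006,"gripper":0.093},{"ax":0,"ay":0,"az":-0.1214,"dx":0.0193,"dy":-0.0133,"dz":-0.006,"gripper":0.093}]'; python3 st.py
```

```text
clock: 0.82
eef_pos: [379.3, 395.0, 254.3]
tcp_rot: [0.643, 0.766, -0.0, -0.0]
wrist_force: [-0.1, 0.9, -0.3]
finger_gap: 92.9
grasp_force: 0.0
t 0.82 tcp [379.34 395.02 254.29] yaw 9.96 tilt [-0.0003 -0.0002] F [-0.12  0.85 -0.31] gap 92.9 grip 0.0
```

```bash
python3 -m crank '[{"ax":0,"ay":0,"az":-0.1208,"dx":0.0193,"dy":-0.0132,"dz":-0.006,"gripper":0.07},{"ax":0,"ay":0,"az":-0.1208,"dx":0.0193,"dy":-0.0132,"dz":-0.006,"gripper":0.07},{"ax":0,"ay":0,"az":-0.1208,"dx":0.0193,"dy":-0.0132,"dz":-0.006,"gripper":0.07},{"ax":0,"ay":0,"az":-0.1208,"dx":0.0193,"dy":-0.0132,"dz":-0.006,"gripper":0.07},{"ax":0,"ay":0,"az":-0.1208,"dx":0.0193,"dy":-0.0132,"dz":-0.006,"gripper":0.07},{"ax":0,"ay":0,"az":-0.1208,"dx":0.0193,"dy":-0.0132,"dz":-0.006,"gripper":0.07},{"ax":0,"ay":0,"az":-0.1208,"dx":0.0193,"dy":-0.0132,"dz":-0.006,"gripper":0.07},{"ax":0,"ay":0,"az":-0.1208,"dx":0.0193,"dy":-0.0132,"dz":-0.006,"gripper":0.07},{"ax":0,"ay":0,"az":0,"dx":0,"dy":0,"dz":0,"gripper":0.07}]' >/dev/null; python3 - <<'E'
import st
from h import *
c=env.get_calibration("wrist"); im=env.capture("wrist")[:,:,::-1]; cv2.imwrite("pics/w2.png",im)
E
```

```text
t 1.57 tcp [535.14 287.92 205.35] yaw -45.61 tilt [-0.0007 -0.0009] F [-0.07  0.11  0.39] gap 69.9 grip 0.0
```

View pics/w2.png

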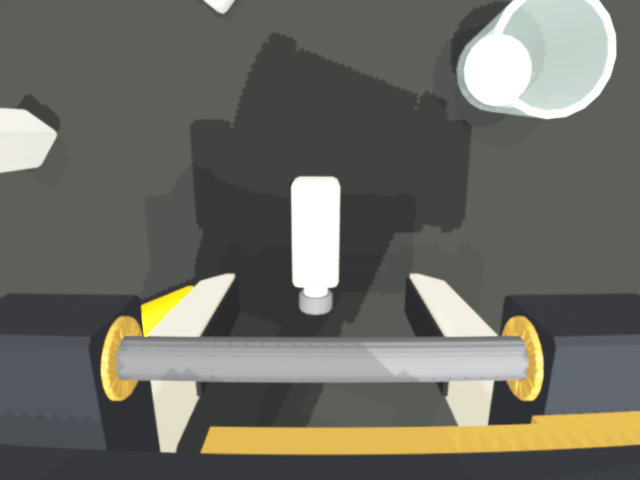

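The wrist view shows the bottle centred at (316,232) with its cap at (316,300), lined up between the fingers. I'll measure it here.

```bash
python3 - <<'E'
from h import *
c=env.get_calibration("wrist"); im=cv2.imread("pics/w2.png")
m=np.zeros(im.shape[:2],np.uint8); m[165:300,270:365]=cv2.inRange(im,(200,)*3,(255,)*3)[165:300,270:365]
k=max(cv2.findContours(m,cv2.RETR_EXTERNAL,cv2.CHAIN_APPROX_NONE)[0],key=cv2.contourArea)
print(cv2.boundingRect(k))
w=plane(c,k[:,0],30)[:,:2].astype(np.float32); r=cv2.minAreaRect(w); print(r,cv2.boxPoints(r).round(1).tolist())
print(c["world_from_camera"][:3,3], plane(c,[(316,289),(316,313)],15), plane(c,[(291,177),(340,177),(291,287),(340,287)],30).round(1))
E
```

```text
(291, 177, 49, 121)
((531.5252075195312, 290.6019592285156), (78.10098266601562, 29.569406509399414), 44.68936538696289) [[493.3999938964844, 273.70001220703125], [514.2000122070312, 252.60000610351562], [569.7000122070312, 307.6000061035156], [548.9000244140625, 328.6000061035156]]
[581.5046781  334.90942346 287.59455567] [[503.80764562 262.737728    15.        ]
 [491.05905271 250.16596347  15.        ]] [[549.  328.4  30. ]
 [570.  307.3  30. ]
 [497.6 279.2  30. ]
 [520.  256.6  30. ]]
```

```bash
python3 -m crank '[{"ax":0,"ay":0,"az":0.003,"dx":-0.0016,"dy":0.0026,"dz":-0.03,"gripper":0.07},{"ax":0,"ay":0,"az":0,"dx":0,"dy":0,"dz":-0.03,"gripper":0.07},{"ax":0,"ay":0,"az":0,"dx":0,"dy":0,"dz":-0.03,"gripper":0.07},{"ax":0,"ay":0,"az":0,"dx":0,"dy":0,"dz":-0.0154,"gripper":0.07},{"ax":0,"ay":0,"az":0,"dx":0,"dy":0,"dz":-0.01,"gripper":0.07},{"ax":0,"ay":0,"az":0,"dx":0,"dy":0,"dz":0,"gripper":0.02},{"ax":0,"ay":0,"az":0,"dx":0,"dy":0,"dz":0,"gripper":0.02},{"ax":0,"ay":0,"az":0,"dx":0,"dy":0,"dz":0,"gripper":0.02},{"ax":0,"ay":0,"az":0,"dx":0,"dy":0,"dz":0,"gripper":0.02},{"ax":0,"ay":0,"az":0,"dx":0,"dy":0,"dz":0,"gripper":0.02}]' 20; python3 st.py
```

```text
clock: 2.45
eef_pos: [531.7, 293.1, 92.5]
tcp_rot: [0.923, 0.384, 0.001, -0.0]
wrist_force: [0.7, 0.3, -0.3]
finger_gap: 41.0
grasp_force: 0.0
t 2.45 tcp [531.74 293.08  92.46] yaw -44.88 tilt [0.0016 0.0008] F [ 0.7   0.33 -0.28] gap 41.0 grip 0.0
```

```bash
python3 -m crank '[{"ax":0,"ay":0,"az":0,"dx":0.0015,"dy":-0.002,"dz":-0.001,"gripper":0.036},{"ax":0,"ay":0,"az":0,"dx":0,"dy":0,"dz":0,"gripper":0.02},{"ax":0,"ay":0,"az":0,"dx":0,"dy":0,"dz":0,"gripper":0.02},{"ax":0,"ay":0,"az":0,"dx":0,"dy":0,"dz":0,"gripper":0.02},{"ax":0,"ay":0,"az":0,"dx":0,"dy":0,"dz":0,"gripper":0.02},{"ax":0,"ay":0,"az":0,"dx":0,"dy":0,"dz":0,"gripper":0.02}]' 20; python3 st.py; python3 - <<'E'
from h import *
cv2.imwrite("pics/t2.png",env.capture("top")[:,:,::-1])
E
```

```text
clock: 2.95
eef_pos: [533.0, 290.7, 90.5]
tcp_rot: [0.924, 0.384, 0.0, 0.0]
wrist_force: [0.7, -2.7, 4.3]
finger_gap: 29.8
grasp_force: 20.0
t 2.95 tcp [533.   290.72  90.53] yaw -44.9 tilt [ 0.0003 -0.0001] F [ 0.7  -2.73  4.3 ] gap 29.8 grip 20.0
```

Gripped at gap 29.8. Lifting, and cross-checking the cradle from the lugs.

```bash
python3 - <<'E'
from h import *
c=env.get_calibration("top");s=env.get_calibration("side")
p=plane(c,[(318,202.7),(340.7,207.7),(313.3,221),(336.7,226)],68)[:,:2]
print(p.round(1),p.mean(0)); a=np.array([558.4,-126.5]); d=p.mean(0)-a; print(np.linalg.norm(d),np.degrees(np.arctan2(d[1],d[0])))
e=(p[[0,2]]-p[[1,3]]).mean(0);print("lug dir",np.degrees(np.arctan2(e[1],e[0])))
im=cv2.imread("pics/top0.png")
# housing top edges: rear two corners & front edge line
m=np.zeros(im.shape[:2],np.uint8);m[165:290,345:450]=cv2.inRange(im,(150,)*3,(255,)*3)[165:290,345:450]
k=max(cv2.findContours(m,cv2.RETR_EXTERNAL,cv2.CHAIN_APPROX_NONE)[0],key=cv2.contourArea)
q=cv2.approxPolyDP(cv2.convexHull(k),6,True)[:,0];w=plane(c,q,78)[:,:2];print(q.tolist(),w.round(1).tolist())
for i in range(len(w)):
    v=w[i]-w[i-1];print(np.linalg.norm(v).round(1),np.degrees(np.arctan2(v[1],v[0])).round(2))
E
python3 -m crank '[{"ax":0,"ay":0,"az":0,"dx":0,"dy":0,"dz":0.03,"gripper":0.02},{"ax":0,"ay":0,"az":0,"dx":0,"dy":0,"dz":0.035,"gripper":0.02},{"ax":0,"ay":0,"az":0,"dx":0,"dy":0,"dz":0.03,"gripper":0.02}]' 20; python3 st.py
```

```text
[[621.9  36.9]
 [609.1 -16.4]
 [578.7  48.5]
 [566.   -6.3]] [593.92876944  15.6759239 ]
146.54789932020105 75.96952621115574
lug dir 76.77167195853025
[[365, 177], [442, 195], [424, 282], [345, 264]] [[679.4, -74.4], [634.0, -253.3], [432.4, -204.8], [476.6, -23.7]]
209.1 -14.02
184.6 -104.25
207.3 166.47
186.4 76.3
clock: 3.25
eef_pos: [532.5, 290.9, 186.4]
tcp_rot: [0.924, 0.384, -0.0, -0.0]
wrist_force: [1.5, -0.3, -0.4]
finger_gap: 29.5
grasp_force: 19.9
t 3.25 tcp [532.53 290.9  186.41] yaw -44.9 tilt [-0.0009 -0.0001] F [ 1.53 -0.29 -0.36] gap 29.5 grip 19.9
```

```bash
python3 -m crank '[{"ax":0,"ay":0,"az":0.0539,"dx":0.0061,"dy":-0.0275,"dz":0,"gripper":0.02},{"ax":0,"ay":0,"az":0.0539,"dx":0.0061,"dy":-0.0275,"dz":0,"gripper":0.02},{"ax":0,"ay":0,"az":0.0539,"dx":0.0061,"dy":-0.0275,"dz":0,"gripper":0.02},{"ax":0,"ay":0,"az":0.0539,"dx":0.0061,"dy":-0.0275,"dz":0,"gripper":0.02},{"ax":0,"ay":0,"az":0.0539,"dx":0.0061,"dy":-0.0275,"dz":0,"gripper":0.02},{"ax":0,"ay":0,"az":0.0539,"dx":0.0061,"dy":-0.0275,"dz":0,"gripper":0.02},{"ax":0,"ay":0,"az":0.0539,"dx":0.0061,"dy":-0.0275,"dz":0,"gripper":0.02},{"ax":0,"ay":0,"az":0.0539,"dx":0.0061,"dy":-0.0275,"dz":0,"gripper":0.02},{"ax":0,"ay":0,"az":0.0539,"dx":0.0061,"dy":-0.0275,"dz":0,"gripper":0.02},{"ax":0,"ay":0,"az":0.0539,"dx":0.0061,"dy":-0.0275,"dz":0,"gripper":0.02}]' 20 >/dev/null
python3 -m crank '[{"ax":0,"ay":0,"az":0,"dx":0,"dy":0,"dz":0,"gripper":0.02},{"ax":0,"ay":0,"az":0,"dx":0,"dy":0,"dz":0,"gripper":0.02},{"ax":0,"ay":0,"az":0,"dx":0,"dy":0,"dz":0,"gripper":0.02}]' 20 >/dev/null; python3 st.py
python3 - <<'E'
from h import *
cv2.imwrite("pics/w3.png",env.capture("wrist")[:,:,::-1])
E
```

```text
t 4.33 tcp [593.53  16.39 184.99] yaw -14.07 tilt [-0.0007  0.0004] F [ 0.04  0.27 -0.53] gap 29.7 grip 19.9
```

View pics/w3.png

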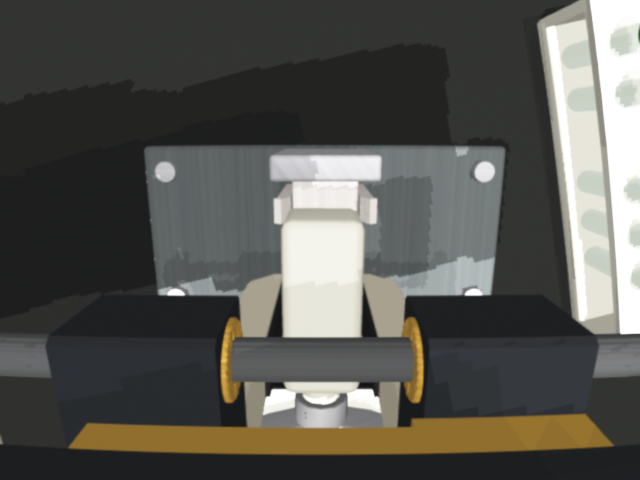

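The wrist view shows the bottle over the cradle, at columns 282–362. The anvil spans columns 271–381 and rows 156–180, with the lugs at 275–376. I'll compute the offset.

```bash
python3 - <<'E'
from h import *
c=env.get_calibration("wrist")
u=np.array([.2419,.9703]);x=np.array([.9703,-.2419]);t=env.observe()["eef_pos"][:2]
def P(n,uv,z):
    d=plane(c,uv,z)[:,:2]-t; print(n,"lat",(d@x).round(1),"along",(d@u).round(1))
im=cv2.imread("pics/w3.png")
P("anvil top far/near edge",[(272,156),(380,156),(271,180),(381,180)],80)
P("plate",[(146,147),(505,147)],12)
P("bottle rear top edge",[(285,213),(359,213)],125)
P("bottle sides",[(282,260),(363,260),(282,330),(362,330)],125)
P("lugs outer z71",[(277,200),(375,200)],71)
E
```

```text
anvil top far/near edge lat [-21.   26.2 -21.7  27. ] along [54.9 54.9 44.4 44.4]
plate lat [-104.6  110.9] along [56.8 56.9]
bottle rear top edge lat [-11.9  13.4] along [38.2 38.2]
bottle sides lat [-13.3  15.2 -14.   15.5] along [21.4 21.4 -5.6 -5.6]
lugs outer z71 lat [-20.2  25.7] along [34. 34.]
```

```bash
python3 -m crank '[{"ax":0,"ay":0,"az":0,"dx":0.0016,"dy":-0.0014,"dz":-0.005,"gripper":0.02},{"ax":0,"ay":0,"az":0,"dx":0,"dy":0,"dz":-0.012,"gripper":0.02},{"ax":0,"ay":0,"az":0,"dx":0,"dy":0,"dz":-0.01,"gripper":0.02},{"ax":0,"ay":0,"az":0,"dx":0,"dy":0,"dz":-0.007,"gripper":0.02},{"ax":0,"ay":0,"az":0,"dx":0,"dy":0,"dz":-0.004,"gripper":0.02},{"ax":0,"ay":0,"az":0,"dx":0,"dy":0,"dz":0,"gripper":0.02},{"ax":0,"ay":0,"az":0,"dx":0,"dy":0,"dz":0,"gripper":0.02}]' 20 >/dev/null; python3 st.py
python3 -m crank '[{"ax":0,"ay":0,"az":0,"dx":0,"dy":0,"dz":-0.002,"gripper":0.02},{"ax":0,"ay":0,"az":0,"dx":0,"dy":0,"dz":-0.0015,"gripper":0.02},{"ax":0,"ay":0,"az":0,"dx":0,"dy":0,"dz":-0.001,"gripper":0.02},{"ax":0,"ay":0,"az":0,"dx":0,"dy":0,"dz":-0.001,"gripper":0.02},{"ax":0,"ay":0,"az":0,"dx":0,"dy":0,"dz":0,"gripper":0.02}]' 20 >/dev/null; python3 st.py
```

```text
t 4.97 tcp [595.41  14.49 147.1 ] yaw -14.01 tilt [-0.0004  0.    ] F [-0.22  0.27 -1.37] gap 30.0 grip 19.9
t 5.38 tcp [595.39  14.42 141.74] yaw -14.02 tilt [-0.0001 -0.    ] F [-0.3   0.19 -0.77] gap 29.5 grip 19.9
```

```bash
python3 -m crank '[{"ax":0,"ay":0,"az":0,"dx":0,"dy":0,"dz":-0.001,"gripper":0.02},{"ax":0,"ay":0,"az":0,"dx":0,"dy":0,"dz":0,"gripper":0.02},{"ax":0,"ay":0,"az":0,"dx":0,"dy":0,"dz":0,"gripper":0.02}]' 20 >/dev/null; python3 st.py
python3 -m crank '[{"ax":0,"ay":0,"az":0,"dx":0,"dy":0,"dz":0,"gripper":0.06},{"ax":0,"ay":0,"az":0,"dx":0,"dy":0,"dz":0,"gripper":0.06},{"ax":0,"ay":0,"az":0,"dx":0,"dy":0,"dz":0,"gripper":0.06},{"ax":0,"ay":0,"az":0,"dx":0,"dy":0,"dz":0.015,"gripper":0.06},{"ax":0,"ay":0,"az":0,"dx":0,"dy":0,"dz":0.025,"gripper":0.06},{"ax":0,"ay":0,"az":0,"dx":0,"dy":0,"dz":0.03,"gripper":0.06},{"ax":0,"ay":0,"az":0,"dx":0,"dy":0,"dz":0.03,"gripper":0.06},{"ax":0,"ay":0,"az":0,"dx":0,"dy":0,"dz":0.025,"gripper":0.06},{"ax":0,"ay":0,"az":0,"dx":0,"dy":0,"dz":0,"gripper":0.06},{"ax":0,"ay":0,"az":0,"dx":0,"dy":0,"dz":0,"gripper":0.06}]' 20 >/dev/null; python3 st.py
python3 - <<'E'
from h import *
a=env.capture("wrist")[:,:,::-1]; cv2.imwrite("pics/w4.png",a)
E
```

```text
t 5.63 tcp [595.44  14.44 140.84] yaw -14.01 tilt [ 0. -0.] F [-0.69  0.23 -0.48] gap 29.8 grip 19.9
t 6.47 tcp [595.77  14.42 267.08] yaw -14.01 tilt [ 0.0027 -0.0002] F [-0.39  0.08 -0.5 ] gap 59.9 grip 0.0
```

View pics/w4.png

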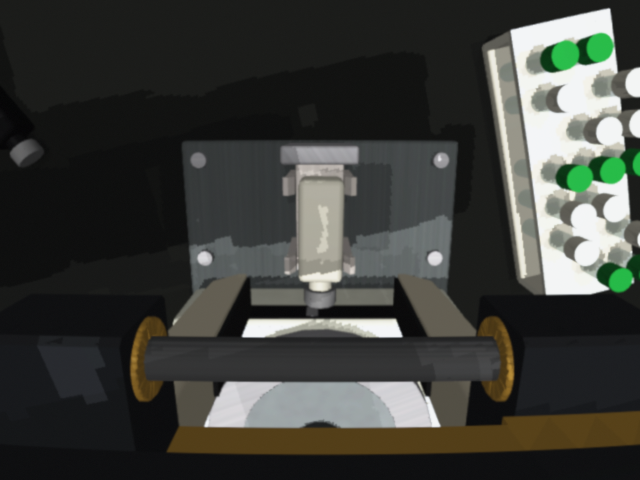

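The bottle lies in the cradle between the lugs at (320,230), about 9–10 mm from the anvil at (320,155), cap towards the wheel. Next is the handle.

```bash
python3 -m crank '[{"ax":0,"ay":0,"az":0.103,"dx":-0.0027,"dy":-0.0206,"dz":0,"gripper":0.07},{"ax":0,"ay":0,"az":0.103,"dx":-0.0027,"dy":-0.0206,"dz":0,"gripper":0.07},{"ax":0,"ay":0,"az":0.103,"dx":-0.0027,"dy":-0.0206,"dz":0,"gripper":0.07},{"ax":0,"ay":0,"az":0.103,"dx":-0.0027,"dy":-0.0206,"dz":0,"gripper":0.07},{"ax":0,"ay":0,"az":0.103,"dx":-0.0027,"dy":-0.0206,"dz":0,"gripper":0.07},{"ax":0,"ay":0,"az":0.103,"dx":-0.0027,"dy":-0.0206,"dz":0,"gripper":0.07},{"ax":0,"ay":0,"az":0.103,"dx":-0.0027,"dy":-0.0206,"dz":0,"gripper":0.07},{"ax":0,"ay":0,"az":0.103,"dx":-0.0027,"dy":-0.0206,"dz":0,"gripper":0.07},{"ax":0,"ay":0,"az":0.103,"dx":-0.0027,"dy":-0.0206,"dz":0,"gripper":0.07},{"ax":0,"ay":0,"az":0.103,"dx":-0.0027,"dy":-0.0206,"dz":0,"gripper":0.07}]' 20 >/dev/null
python3 -m crank '[{"ax":0,"ay":0,"az":0,"dx":0,"dy":0,"dz":0,"gripper":0.07},{"ax":0,"ay":0,"az":0,"dx":0,"dy":0,"dz":0,"gripper":0.07}]' 20 >/dev/null; python3 st.py
python3 - <<'E'
from h import *
a=env.capture("wrist")[:,:,::-1]; cv2.imwrite("pics/w5.png",a)
c=env.get_calibration("wrist"); print(plane(c,[(320,260),(320,300),(320,320)],154).round(1).tolist())
E
```

```text
t 7.52 tcp [ 567.9  -192.01  264.35] yaw 44.82 tilt [-0.0021  0.001 ] F [ 0.15 -0.08 -0.56] gap 70.1 grip 0.0
[[562.9, -188.3, 154.0], [577.3, -202.8, 154.0], [584.8, -210.4, 154.0]]
```

View pics/w5.png

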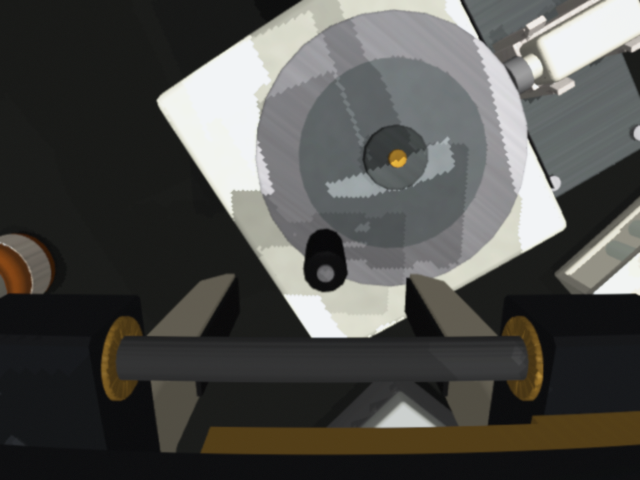

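The handle top is at (326,273), between the fingers, and the pin is at (399,158).

```bash
python3 - <<'E'
from h import *
c=env.get_calibration("wrist"); print(plane(c,[(326,272)],154).round(1),plane(c,[(399,158)],117).round(1),plane(c,[(399,158)],112).round(1))
E
```

```text
[[ 569.2 -190.5  154. ]] [[ 560.6 -125.9  117. ]] [[ 561.5 -125.5  112. ]]
```

```bash
python3 -m crank '[{"ax":0,"ay":0,"az":0,"dx":0.0013,"dy":0.0012,"dz":-0.015,"gripper":0.06},{"ax":0,"ay":0,"az":0,"dx":0,"dy":0,"dz":-0.02,"gripper":0.06},{"ax":0,"ay":0,"az":0,"dx":0,"dy":0,"dz":-0.018,"gripper":0.06},{"ax":0,"ay":0,"az":0,"dx":0,"dy":0,"dz":-0.01,"gripper":0.05},{"ax":0,"ay":0,"az":0,"dx":0,"dy":0,"dz":0,"gripper":0.04},{"ax":0,"ay":0,"az":0,"dx":0,"dy":0,"dz":0,"gripper":0.03},{"ax":0,"ay":0,"az":0,"dx":0,"dy":0,"dz":0,"gripper":0.015},{"ax":0,"ay":0,"az":0,"dx":0,"dy":0,"dz":0,"gripper":0.015},{"ax":0,"ay":0,"az":0,"dx":0,"dy":0,"dz":0,"gripper":0.015},{"ax":0,"ay":0,"az":0,"dx":0,"dy":0,"dz":0,"gripper":0.015}]' 25 >/dev/null; python3 st.py;  python3 -m crank '[{"ax":0,"ay":0,"az":0,"dx":0,"dy":0,"dz":0,"gripper":0.015},{"ax":0,"ay":0,"az":0,"dx":0,"dy":0,"dz":0,"gripper":0.015}]' 25 >/dev/null; python3 st.py
```

```text
t 8.4 tcp [ 569.94 -190.66  203.66] yaw 45.0 tilt [ 0.0011 -0.0009] F [-1.19 -1.45  2.07] gap 21.5 grip 25.0
t 8.57 tcp [ 569.95 -190.67  203.51] yaw 44.99 tilt [ 0.0011 -0.0007] F [-0.81 -1.59  5.82] gap 21.7 grip 25.0
```

```bash
cat > arc.py <<'E'
import sys,numpy as np
# arc.py cx cy th0 dth n : row shifts in m
cx,cy,t0,d,n=map(float,sys.argv[1:6]); r=65
t=t0+d*np.arange(int(n)+1); p=np.c_[cx+r*np.cos(t),cy+r*np.sin(t)]
q=np.round(p/1000,4)
print((np.diff(q,axis=0)).round(4).tolist(),q[0],q[-1],"end th",t[-1])
E
python3 arc.py 560.6 -126.5 -1.427 0.05 16
```

```text
[[0.0032, 0.0005], [0.0032, 0.0007], [0.0031, 0.0009], [0.0031, 0.001], [0.003, 0.0012], [0.003, 0.0013], [0.0029, 0.0015], [0.0028, 0.0016], [0.0028, 0.0017], [0.0026, 0.0019], [0.0026, 0.002], [0.0024, 0.0022], [0.0023, 0.0022], [0.0023, 0.0024], [0.0021, 0.0025], [0.0019, 0.0026]] [ 0.5699 -0.1908] [ 0.6132 -0.1646] end th -0.627
```

```bash
python3 -m crank '[{"ax":0,"ay":0,"az":0,"dx":0.0032,"dy":0.0005,"dz":0.0015,"gripper":0.015},{"ax":0,"ay":0,"az":0,"dx":0.0032,"dy":0.0007,"dz":0,"gripper":0.015},{"ax":0,"ay":0,"az":0,"dx":0.0031,"dy":0.0009,"dz":0,"gripper":0.015}]' 25 >/dev/null; python3 st.py
python3 -m crank '[{"ax":0,"ay":0,"az":0,"dx":0.0031,"dy":0.001,"dz":0,"gripper":0.015},{"ax":0,"ay":0,"az":0,"dx":0.003,"dy":0.0012,"dz":0,"gripper":0.015},{"ax":0,"ay":0,"az":0,"dx":0.003,"dy":0.0013,"dz":0,"gripper":0.015}]' 25 >/dev/null; python3 st.py
python3 -m crank '[{"ax":0,"ay":0,"az":0,"dx":0,"dy":0,"dz":0,"gripper":0.015}]' 25 >/dev/null; python3 st.py
```

```text
t 8.82 tcp [ 579.35 -188.38  203.97] yaw 44.99 tilt [-0.0007 -0.0001] F [-0.96 -2.83 -1.39] gap 21.3 grip 25.0
t 9.07 tcp [ 588.63 -184.64  204.03] yaw 45.0 tilt [-0.0003  0.    ] F [-0.96 -3.84 -3.53] gap 21.8 grip 25.0
t 9.15 tcp [ 588.92 -184.41  204.09] yaw 45.02 tilt [0.0003 0.0001] F [ 0.74 -3.33 -3.15] gap 21.3 grip 25.0
```

```bash
cat >> st.py <<'E'
import sys
C=np.array([560.6,-126.5]); v=o["eef_pos"][:2]-C; e=v/np.linalg.norm(v); F=o["wrist_force"][:2]
ft=float(F@np.array([-e[1],e[0]]))  # + : pushes tool anticlockwise
print("   th",round(float(np.arctan2(v[1],v[0])),4),"r",round(float(np.linalg.norm(v)),2),"Ft",round(ft,2),"Fr",round(float(F@e),2))
if len(sys.argv)>1 and abs(ft)>float(sys.argv[1]): sys.exit(1)
E
python3 arc.py 560.6 -126.5 -1.116 0.04 20
```

```text
[[0.0023, 0.0012], [0.0022, 0.0013], [0.0022, 0.0013], [0.0022, 0.0015], [0.0021, 0.0015], [0.002, 0.0017], [0.002, 0.0017], [0.0019, 0.0018], [0.0018, 0.0018], [0.0017, 0.0019], [0.0017, 0.002], [0.0016, 0.0021], [0.0015, 0.0021], [0.0014, 0.0022], [0.0013, 0.0022], [0.0013, 0.0023], [0.0011, 0.0023], [0.0011, 0.0024], [0.0009, 0.0024], [0.0009, 0.0025]] [ 0.5892 -0.1849] [ 0.6224 -0.1467] end th -0.31600000000000006
```

```bash
set -e
python3 -m crank '[{"ax":0,"ay":0,"az":0,"dx":0.0023,"dy":0.0012,"dz":-0.0006,"gripper":0.015}]' >/dev/null; python3 st.py 6
python3 -m crank '[{"ax":0,"ay":0,"az":0,"dx":0.0022,"dy":0.0013,"dz":0,"gripper":0.015}]' >/dev/null; python3 st.py 6
python3 -m crank '[{"ax":0,"ay":0,"az":0,"dx":0.0022,"dy":0.0013,"dz":0,"gripper":0.015}]' >/dev/null; python3 st.py 6
python3 -m crank '[{"ax":0,"ay":0,"az":0,"dx":0.0022,"dy":0.0015,"dz":0,"gripper":0.015}]' >/dev/null; python3 st.py 6
python3 -m crank '[{"ax":0,"ay":0,"az":0,"dx":0.0021,"dy":0.0015,"dz":0,"gripper":0.015}]' >/dev/null; python3 st.py 6
python3 -m crank '[{"ax":0,"ay":0,"az":0,"dx":0.002,"dy":0.0017,"dz":0,"gripper":0.015}]' >/dev/null; python3 st.py 6
python3 -m crank '[{"ax":0,"ay":0,"az":0,"dx":0.002,"dy":0.0017,"dz":0,"gripper":0.015}]' >/dev/null; python3 st.py 6
python3 -m crank '[{"ax":0,"ay":0,"az":0,"dx":0.0019,"dy":0.0018,"dz":0,"gripper":0.015}]' >/dev/null; python3 st.py 6
python3 -m crank '[{"ax":0,"ay":0,"az":0,"dx":0.0018,"dy":0.0018,"dz":0,"gripper":0.015}]' >/dev/null; python3 st.py 6
python3 -m crank '[{"ax":0,"ay":0,"az":0,"dx":0.0017,"dy":0.0019,"dz":0,"gripper":0.015}]' >/dev/null; python3 st.py 6
```

```text
t 9.23 tcp [ 590.76 -183.65  203.81] yaw 45.01 tilt [ 0.0002 -0.0003] F [-1.76 -4.42  1.22] gap 21.7 grip 25.0
   th -1.0852 r 64.62 Ft -3.61 Fr 3.09
t 9.32 tcp [ 593.09 -182.25  203.9 ] yaw 44.99 tilt [ 0.0004 -0.0002] F [-1.65 -3.65 -0.67] gap 21.6 grip 25.0
   th -1.0431 r 64.53 Ft -3.26 Fr 2.32
t 9.4 tcp [ 595.33 -180.9   203.91] yaw 44.99 tilt [ 0.0004 -0.0001] F [-0.63 -3.18 -1.11] gap 21.4 grip 25.0
   th -1.0027 r 64.54 Ft -2.25 Fr 2.34
t 9.48 tcp [ 597.55 -179.4   203.9 ] yaw 45.0 tilt [ 0.0004 -0.0002] F [-0.07 -4.54 -0.57] gap 21.8 grip 25.0
   th -0.961 r 64.53 Ft -2.66 Fr 3.68
t 9.57 tcp [ 599.69 -177.86  203.91] yaw 45.0 tilt [ 0.0005 -0.0002] F [-1.1  -3.09 -1.3 ] gap 21.5 grip 25.0
   th -0.9203 r 64.54 Ft -2.75 Fr 1.8
t 9.65 tcp [ 601.69 -176.19  203.91] yaw 45.0 tilt [ 0.0006 -0.0002] F [-0.04 -4.08 -0.71] gap 21.7 grip 25.0
   th -0.8799 r 64.48 Ft -2.63 Fr 3.11
t 9.73 tcp [ 603.7  -174.47  203.9 ] yaw 45.0 tilt [ 0.0006 -0.0002] F [ 1.   -4.23  0.22] gap 21.6 grip 25.0
   th -0.8388 r 64.48 Ft -2.09 Fr 3.82
t 9.82 tcp [ 605.54 -172.7   203.89] yaw 45.0 tilt [ 0.0004 -0.0004] F [-1.51 -7.95  0.41] gap 21.6 grip 25.0
   th -0.7992 r 64.46 Ft -6.63 Fr 4.65
```

```bash

python3 -m crank '[{"ax":0,"ay":0,"az":0,"dx":0,"dy":0,"dz":0,"gripper":0.015}]' >/dev/null; python3 st.py
python3 -m crank '[{"ax":0,"ay":0,"az":0,"dx":0.0004,"dy":0.0004,"dz":0,"gripper":0.015},{"ax":0,"ay":0,"az":0,"dx":0,"dy":0,"dz":0,"gripper":0.015}]' >/dev/null; python3 st.py 9 &&
python3 -m crank '[{"ax":0,"ay":0,"az":0,"dx":0.0004,"dy":0.0004,"dz":0,"gripper":0.015},{"ax":0,"ay":0,"az":0,"dx":0,"dy":0,"dz":0,"gripper":0.015}]' >/dev/null; python3 st.py 9
```

```text
t 9.9 tcp [ 605.58 -172.68  203.87] yaw 45.02 tilt [ 0.0002 -0.0006] F [-0.32 -5.76 -0.  ] gap 21.6 grip 25.0
   th -0.7985 r 64.47 Ft -4.24 Fr 3.9
t 10.07 tcp [ 605.74 -172.54  203.87] yaw 45.01 tilt [ 0.     -0.0007] F [-1.09 -7.31  0.51] gap 21.1 grip 25.0
   th -0.7952 r 64.48 Ft -5.89 Fr 4.46
t 10.23 tcp [ 606.   -172.29  203.87] yaw 45.0 tilt [-0.0003 -0.0009] F [-2.   -7.95  1.13] gap 21.0 grip 25.0
   th -0.7896 r 64.48 Ft -7.02 Fr 4.24
```

```bash

python3 -m crank '[{"ax":0,"ay":0,"az":0,"dx":0.0006,"dy":0.0006,"dz":0,"gripper":0.015},{"ax":0,"ay":0,"az":0,"dx":0,"dy":0,"dz":0,"gripper":0.015}]' >/dev/null; python3 st.py 10 &&
python3 -m crank '[{"ax":0,"ay":0,"az":0,"dx":0.0006,"dy":0.0006,"dz":0,"gripper":0.015},{"ax":0,"ay":0,"az":0,"dx":0,"dy":0,"dz":0,"gripper":0.015}]' >/dev/null; python3 st.py 10 && 
python3 -m crank '[{"ax":0,"ay":0,"az":0,"dx":0.0006,"dy":0.0006,"dz":0,"gripper":0.015},{"ax":0,"ay":0,"az":0,"dx":0,"dy":0,"dz":0,"gripper":0.015}]' >/dev/null; python3 st.py 10
```

```text
t 10.4 tcp [ 606.44 -171.84  203.82] yaw 45.01 tilt [-0.0009 -0.0012] F [-3.09 -9.1   1.28] gap 21.8 grip 25.0
   th -0.78 r 64.48 Ft -8.64 Fr 4.21
t 10.57 tcp [ 606.9  -171.43  203.83] yaw 45.01 tilt [-0.0012 -0.0015] F [-3.62 -9.32  1.34] gap 21.4 grip 25.0
   th -0.7705 r 64.52 Ft -9.21 Fr 3.9
t 10.73 tcp [ 607.31 -171.03  203.78] yaw 45.01 tilt [-0.0017 -0.0017] F [ -5.79 -10.23   2.09] gap 21.4 grip 25.0
   th -0.7615 r 64.54 Ft -11.4 Fr 2.87
```

Start stop felt: 11 N at th ≈ -0.76, free contact about -0.80, after 0.63 rad of winding. Now clockwise.

```bash
python3 arc.py 560.6 -126.5 -0.75 -0.06 30
```

```text
[[-0.0028, -0.0028], [-0.0029, -0.0026], [-0.003, -0.0024], [-0.0032, -0.0022], [-0.0034, -0.0021], [-0.0034, -0.0018], [-0.0035, -0.0016], [-0.0037, -0.0015], [-0.0037, -0.0012], [-0.0038, -0.0009], [-0.0038, -0.0008], [-0.0039, -0.0005], [-0.0038, -0.0002], [-0.0039, -0.0001], [-0.0039, 0.0002], [-0.0039, 0.0004], [-0.0039, 0.0007], [-0.0038, 0.0009], [-0.0037, 0.0011], [-0.0037, 0.0013], [-0.0035, 0.0016], [-0.0035, 0.0017], [-0.0034, 0.002], [-0.0032, 0.0022], [-0.0031, 0.0023], [-0.003, 0.0026], [-0.0028, 0.0027], [-0.0026, 0.0029], [-0.0025, 0.003], [-0.0023, 0.0032]] [ 0.6082 -0.1708] [ 0.5066 -0.1627] end th -2.55
```

```bash
set -e
python3 -m crank '[{"ax":0,"ay":0,"az":0,"dx":-0.0028,"dy":-0.0028,"dz":0,"gripper":0.015},{"ax":0,"ay":0,"az":0,"dx":-0.0029,"dy":-0.0026,"dz":0,"gripper":0.015},{"ax":0,"ay":0,"az":0,"dx":-0.003,"dy":-0.0024,"dz":0,"gripper":0.015},{"ax":0,"ay":0,"az":0,"dx":-0.0032,"dy":-0.0022,"dz":0,"gripper":0.015},{"ax":0,"ay":0,"az":0,"dx":-0.0034,"dy":-0.0021,"dz":0,"gripper":0.015}]' >/dev/null; python3 st.py 9
python3 -m crank '[{"ax":0,"ay":0,"az":0,"dx":-0.0034,"dy":-0.0018,"dz":0,"gripper":0.015},{"ax":0,"ay":0,"az":0,"dx":-0.0035,"dy":-0.0016,"dz":0,"gripper":0.015},{"ax":0,"ay":0,"az":0,"dx":-0.0037,"dy":-0.0015,"dz":0,"gripper":0.015},{"ax":0,"ay":0,"az":0,"dx":-0.0037,"dy":-0.0012,"dz":0,"gripper":0.015},{"ax":0,"ay":0,"az":0,"dx":-0.0038,"dy":-0.0009,"dz":0,"gripper":0.015}]' >/dev/null; python3 st.py 9
python3 -m crank '[{"ax":0,"ay":0,"az":0,"dx":-0.0038,"dy":-0.0008,"dz":0,"gripper":0.015},{"ax":0,"ay":0,"az":0,"dx":-0.0039,"dy":-0.0005,"dz":0,"gripper":0.015},{"ax":0,"ay":0,"az":0,"dx":-0.0038,"dy":-0.0002,"dz":0,"gripper":0.015},{"ax":0,"ay":0,"az":0,"dx":-0.0039,"dy":-0.0001,"dz":0,"gripper":0.015},{"ax":0,"ay":0,"az":0,"dx":-0.0039,"dy":0.0002,"dz":0,"gripper":0.015}]' >/dev/null; python3 st.py 9
python3 -m crank '[{"ax":0,"ay":0,"az":0,"dx":-0.0039,"dy":0.0004,"dz":0,"gripper":0.015},{"ax":0,"ay":0,"az":0,"dx":-0.0039,"dy":0.0007,"dz":0,"gripper":0.015},{"ax":0,"ay":0,"az":0,"dx":-0.0038,"dy":0.0009,"dz":0,"gripper":0.015},{"ax":0,"ay":0,"az":0,"dx":-0.0037,"dy":0.0011,"dz":0,"gripper":0.015},{"ax":0,"ay":0,"az":0,"dx":-0.0037,"dy":0.0013,"dz":0,"gripper":0.015}]' >/dev/null; python3 st.py 9
python3 -m crank '[{"ax":0,"ay":0,"az":0,"dx":-0.0035,"dy":0.0016,"dz":0,"gripper":0.015},{"ax":0,"ay":0,"az":0,"dx":-0.0035,"dy":0.0017,"dz":0,"gripper":0.015},{"ax":0,"ay":0,"az":0,"dx":-0.0034,"dy":0.002,"dz":0,"gripper":0.015},{"ax":0,"ay":0,"az":0,"dx":-0.0032,"dy":0.0022,"dz":0,"gripper":0.015},{"ax":0,"ay":0,"az":0,"dx":-0.0031,"dy":0.0023,"dz":0,"gripper":0.015}]' >/dev/null; python3 st.py 9
```

```text
t 11.15 tcp [ 592.71 -182.36  203.97] yaw 45.01 tilt [ 0.0013 -0.0002] F [ 4.48 -2.89 -0.12] gap 21.5 grip 25.0
   th -1.0491 r 64.43 Ft 2.44 Fr 4.74
t 11.57 tcp [ 574.29 -189.56  203.93] yaw 45.0 tilt [ 0.0007 -0.0005] F [ 3.17 -3.06 -0.59] gap 21.7 grip 25.0
   th -1.357 r 64.53 Ft 2.45 Fr 3.66
t 11.98 tcp [ 554.77 -190.94  203.9 ] yaw 45.0 tilt [ 0.0002 -0.0005] F [ 2.25 -5.11  0.69] gap 21.7 grip 25.0
   th -1.661 r 64.7 Ft 2.71 Fr 4.89
t 12.4 tcp [ 535.62 -186.35  203.84] yaw 45.0 tilt [-0.0003 -0.0003] F [ 1.12 -4.64  0.82] gap 21.9 grip 25.0
   th -1.9662 r 64.85 Ft 2.82 Fr 3.85
t 12.82 tcp [ 518.87 -176.33  203.77] yaw 45.0 tilt [-0.0006 -0.0001] F [ 0.73 -4.11  1.2 ] gap 22.0 grip 25.0
   th -2.2679 r 64.99 Ft 3.2 Fr 2.69
```

```bash
python3 arc.py 560.6 -126.7 -2.25 -0.06 70
```

```text
[[-0.003, 0.0026], [-0.0028, 0.0027], [-0.0026, 0.0029], [-0.0025, 0.003], [-0.0023, 0.0032], [-0.002, 0.0033], [-0.0019, 0.0034], [-0.0017, 0.0035], [-0.0014, 0.0036], [-0.0013, 0.0037], [-0.001, 0.0038], [-0.0007, 0.0038], [-0.0006, 0.0039], [-0.0003, 0.0038], [-0.0001, 0.0039], [0.0002, 0.0039], [0.0003, 0.0039], [0.0007, 0.0039], [0.0008, 0.0038], [0.0011, 0.0037], [0.0013, 0.0037], [0.0015, 0.0036], [0.0017, 0.0035], [0.0019, 0.0034], [0.0022, 0.0033], [0.0023, 0.0031], [0.0025, 0.003], [0.0027, 0.0028], [0.0028, 0.0027], [0.003, 0.0025], [0.0032, 0.0023], [0.0032, 0.0021], [0.0034, 0.0019], [0.0036, 0.0017], [0.0036, 0.0015], [0.0036, 0.0013], [0.0038, 0.001], [0.0038, 0.0008], [0.0039, 0.0006], [0.0038, 0.0004], [0.0039, 0.0001], [0.0039, -0.0001], [0.0039, -0.0003], [0.0039, -0.0006], [0.0038, -0.0008], [0.0038, -0.0011], [0.0037, -0.0012], [0.0036, -0.0015], [0.0035, -0.0017], [0.0034, -0.0019], [0.0033, -0.0021], [0.0031, -0.0023], [0.003, -0.0024], [0.0029, -0.0027], [0.0027, -0.0028], [0.0025, -0.003], [0.0024, -0.0031], [0.0021, -0.0032], [0.002, -0.0034], [0.0017, -0.0035], [0.0015, -0.0036], [0.0013, -0.0037], [0.0011, -0.0037], [0.0009, -0.0038], [0.0006, -0.0039], [0.0004, -0.0038], [0.0002, -0.0039], [-0.0001, -0.0039], [-0.0003, -0.0039], [-0.0005, -0.0039]] [ 0.5198 -0.1773] [ 0.6247 -0.1375] end th -6.45
```

```bash
set -e
python3 -m crank '[{"ax":0,"ay":0,"az":0,"dx":-0.003,"dy":0.0026,"dz":0,"gripper":0.015},{"ax":0,"ay":0,"az":0,"dx":-0.0028,"dy":0.0027,"dz":0,"gripper":0.015},{"ax":0,"ay":0,"az":0,"dx":-0.0026,"dy":0.0029,"dz":0,"gripper":0.015},{"ax":0,"ay":0,"az":0,"dx":-0.0025,"dy":0.003,"dz":0,"gripper":0.015},{"ax":0,"ay":0,"az":0,"dx":-0.0023,"dy":0.0032,"dz":0,"gripper":0.015}]' >/dev/null; python3 st.py 12
python3 -m crank '[{"ax":0,"ay":0,"az":0,"dx":-0.002,"dy":0.0033,"dz":0,"gripper":0.015},{"ax":0,"ay":0,"az":0,"dx":-0.0019,"dy":0.0034,"dz":0,"gripper":0.015},{"ax":0,"ay":0,"az":0,"dx":-0.0017,"dy":0.0035,"dz":0,"gripper":0.015},{"ax":0,"ay":0,"az":0,"dx":-0.0014,"dy":0.0036,"dz":0,"gripper":0.015},{"ax":0,"ay":0,"az":0,"dx":-0.0013,"dy":0.0037,"dz":0,"gripper":0.015}]' >/dev/null; python3 st.py 12
python3 -m crank '[{"ax":0,"ay":0,"az":0,"dx":-0.001,"dy":0.0038,"dz":0,"gripper":0.015},{"ax":0,"ay":0,"az":0,"dx":-0.0007,"dy":0.0038,"dz":0,"gripper":0.015},{"ax":0,"ay":0,"az":0,"dx":-0.0006,"dy":0.0039,"dz":0,"gripper":0.015},{"ax":0,"ay":0,"az":0,"dx":-0.0003,"dy":0.0038,"dz":0,"gripper":0.015},{"ax":0,"ay":0,"az":0,"dx":-0.0001,"dy":0.0039,"dz":0,"gripper":0.015}]' >/dev/null; python3 st.py 12
python3 -m crank '[{"ax":0,"ay":0,"az":0,"dx":0.0002,"dy":0.0039,"dz":0,"gripper":0.015},{"ax":0,"ay":0,"az":0,"dx":0.0003,"dy":0.0039,"dz":0,"gripper":0.015},{"ax":0,"ay":0,"az":0,"dx":0.0007,"dy":0.0039,"dz":0,"gripper":0.015},{"ax":0,"ay":0,"az":0,"dx":0.0008,"dy":0.0038,"dz":0,"gripper":0.015},{"ax":0,"ay":0,"az":0,"dx":0.0011,"dy":0.0037,"dz":0,"gripper":0.015}]' >/dev/null; python3 st.py 12
python3 -m crank '[{"ax":0,"ay":0,"az":0,"dx":0.0013,"dy":0.0037,"dz":0,"gripper":0.015},{"ax":0,"ay":0,"az":0,"dx":0.0015,"dy":0.0036,"dz":0,"gripper":0.015},{"ax":0,"ay":0,"az":0,"dx":0.0017,"dy":0.0035,"dz":0,"gripper":0.015},{"ax":0,"ay":0,"az":0,"dx":0.0019,"dy":0.0034,"dz":0,"gripper":0.015},{"ax":0,"ay":0,"az":0,"dx":0.0022,"dy":0.0033,"dz":0,"gripper":0.015}]' >/dev/null; python3 st.py 12
python3 -m crank '[{"ax":0,"ay":0,"az":0,"dx":0.0023,"dy":0.0031,"dz":0,"gripper":0.015},{"ax":0,"ay":0,"az":0,"dx":0.0025,"dy":0.003,"dz":0,"gripper":0.015},{"ax":0,"ay":0,"az":0,"dx":0.0027,"dy":0.0028,"dz":0,"gripper":0.015},{"ax":0,"ay":0,"az":0,"dx":0.0028,"dy":0.0027,"dz":0,"gripper":0.015},{"ax":0,"ay":0,"az":0,"dx":0.003,"dy":0.0025,"dz":0,"gripper":0.015}]' >/dev/null; python3 st.py 12
python3 -m crank '[{"ax":0,"ay":0,"az":0,"dx":0.0032,"dy":0.0023,"dz":0,"gripper":0.015},{"ax":0,"ay":0,"az":0,"dx":0.0032,"dy":0.0021,"dz":0,"gripper":0.015},{"ax":0,"ay":0,"az":0,"dx":0.0034,"dy":0.0019,"dz":0,"gripper":0.015},{"ax":0,"ay":0,"az":0,"dx":0.0036,"dy":0.0017,"dz":0,"gripper":0.015},{"ax":0,"ay":0,"az":0,"dx":0.0036,"dy":0.0015,"dz":0,"gripper":0.015}]' >/dev/null; python3 st.py 12
```

```text
t 13.23 tcp [ 505.79 -161.71  203.73] yaw 45.0 tilt [-0.0005  0.0002] F [-0.15 -3.45  3.39] gap 21.8 grip 25.0
   th -2.5705 r 65.14 Ft 2.82 Fr 1.99
t 13.65 tcp [ 497.74 -144.12  203.72] yaw 45.0 tilt [-0.0002  0.0001] F [-0.8  -3.02  2.03] gap 21.6 grip 25.0
   th -2.8683 r 65.28 Ft 2.69 Fr 1.59
t 14.07 tcp [ 495.18 -125.16  203.7 ] yaw 45.01 tilt [ 0.     -0.0004] F [-0.31 -5.36  3.12] gap 21.3 grip 25.0
   th 3.1211 r 65.44 Ft 5.37 Fr 0.2
t 14.48 tcp [ 498.42 -105.86  203.66] yaw 45.0 tilt [ 0.0003 -0.0002] F [-0.08 -4.78  0.76] gap 21.5 grip 25.0
   th 2.8211 r 65.52 Ft 4.56 Fr -1.43
t 14.9 tcp [507.27 -88.35 203.71] yaw 45.0 tilt [ 0.0006 -0.0002] F [ 1.63 -5.81 -0.81] gap 21.6 grip 25.0
   th 2.5207 r 65.57 Ft 3.77 Fr -4.71
t 15.32 tcp [520.7  -74.41 203.67] yaw 45.0 tilt [ 0.0008 -0.0005] F [ 2.06 -6.96 -1.07] gap 21.6 grip 25.0
   th 2.2245 r 65.62 Ft 2.6 Fr -6.77
t 15.73 tcp [537.42 -65.05 203.53] yaw 45.01 tilt [-0.0003 -0.0006] F [ 0.26 -6.89 -0.65] gap 21.7 grip 25.0
   th 1.9315 r 65.68 Ft 2.19 Fr -6.53
```

```bash
set -e
python3 -m crank '[{"ax":0,"ay":0,"az":0,"dx":0.0036,"dy":0.0010,"dz":0,"gripper":0.015},{"ax":0,"ay":0,"az":0,"dx":0.0038,"dy":0.0007,"dz":0,"gripper":0.015},{"ax":0,"ay":0,"az":0,"dx":0.0038,"dy":0.0006,"dz":0,"gripper":0.015},{"ax":0,"ay":0,"az":0,"dx":0.0039,"dy":0.0006,"dz":0,"gripper":0.015},{"ax":0,"ay":0,"az":0,"dx":0.0038,"dy":0.0004,"dz":0,"gripper":0.015}]' >/dev/null; python3 st.py 12
python3 -m crank '[{"ax":0,"ay":0,"az":0,"dx":0.0039,"dy":0.0001,"dz":0,"gripper":0.015},{"ax":0,"ay":0,"az":0,"dx":0.0039,"dy":-0.0001,"dz":0,"gripper":0.015},{"ax":0,"ay":0,"az":0,"dx":0.0039,"dy":-0.0003,"dz":0,"gripper":0.015},{"ax":0,"ay":0,"az":0,"dx":0.0039,"dy":-0.0006,"dz":0,"gripper":0.015},{"ax":0,"ay":0,"az":0,"dx":0.0038,"dy":-0.0008,"dz":0,"gripper":0.015}]' >/dev/null; python3 st.py 12
python3 -m crank '[{"ax":0,"ay":0,"az":0,"dx":0.0038,"dy":-0.0011,"dz":0,"gripper":0.015},{"ax":0,"ay":0,"az":0,"dx":0.0037,"dy":-0.0012,"dz":0,"gripper":0.015},{"ax":0,"ay":0,"az":0,"dx":0.0036,"dy":-0.0015,"dz":0,"gripper":0.015},{"ax":0,"ay":0,"az":0,"dx":0.0035,"dy":-0.0017,"dz":0,"gripper":0.015},{"ax":0,"ay":0,"az":0,"dx":0.0034,"dy":-0.0019,"dz":0,"gripper":0.015}]' >/dev/null; python3 st.py 12
python3 -m crank '[{"ax":0,"ay":0,"az":0,"dx":0.0033,"dy":-0.0021,"dz":0,"gripper":0.015},{"ax":0,"ay":0,"az":0,"dx":0.0031,"dy":-0.0023,"dz":0,"gripper":0.015},{"ax":0,"ay":0,"az":0,"dx":0.003,"dy":-0.0024,"dz":0,"gripper":0.015},{"ax":0,"ay":0,"az":0,"dx":0.0029,"dy":-0.0027,"dz":0,"gripper":0.015},{"ax":0,"ay":0,"az":0,"dx":0.0027,"dy":-0.0028,"dz":0,"gripper":0.015}]' >/dev/null; python3 st.py 12
python3 -m crank '[{"ax":0,"ay":0,"az":0,"dx":0.0025,"dy":-0.003,"dz":0,"gripper":0.015},{"ax":0,"ay":0,"az":0,"dx":0.0024,"dy":-0.0031,"dz":0,"gripper":0.015},{"ax":0,"ay":0,"az":0,"dx":0.0021,"dy":-0.0032,"dz":0,"gripper":0.015},{"ax":0,"ay":0,"az":0,"dx":0.002,"dy":-0.0034,"dz":0,"gripper":0.015},{"ax":0,"ay":0,"az":0,"dx":0.0017,"dy":-0.0035,"dz":0,"gripper":0.015}]' >/dev/null; python3 st.py 12
python3 -m crank '[{"ax":0,"ay":0,"az":0,"dx":0.0015,"dy":-0.0036,"dz":0,"gripper":0.015},{"ax":0,"ay":0,"az":0,"dx":0.0013,"dy":-0.0037,"dz":0,"gripper":0.015},{"ax":0,"ay":0,"az":0,"dx":0.0011,"dy":-0.0037,"dz":0,"gripper":0.015},{"ax":0,"ay":0,"az":0,"dx":0.0009,"dy":-0.0038,"dz":0,"gripper":0.015},{"ax":0,"ay":0,"az":0,"dx":0.0006,"dy":-0.0039,"dz":0,"gripper":0.015}]' >/dev/null; python3 st.py 12
python3 -m crank '[{"ax":0,"ay":0,"az":0,"dx":0.0004,"dy":-0.0038,"dz":0,"gripper":0.015},{"ax":0,"ay":0,"az":0,"dx":0.0002,"dy":-0.0039,"dz":0,"gripper":0.015},{"ax":0,"ay":0,"az":0,"dx":-0.0001,"dy":-0.0039,"dz":0,"gripper":0.015},{"ax":0,"ay":0,"az":0,"dx":-0.0003,"dy":-0.0039,"dz":0,"gripper":0.015},{"ax":0,"ay":0,"az":0,"dx":-0.0005,"dy":-0.0039,"dz":0,"gripper":0.015}]' >/dev/null; python3 st.py 12
```

```text
t 16.15 tcp [556.22 -61.39 203.58] yaw 45.0 tilt [-0.0009  0.0005] F [-2.53 -2.73  2.43] gap 21.3 grip 25.0
   th 1.638 r 65.26 Ft 2.71 Fr -2.55
t 16.57 tcp [575.88 -63.29 203.67] yaw 45.0 tilt [-0.0002  0.0004] F [-3.11  0.98  2.13] gap 21.5 grip 25.0
   th 1.3336 r 65.03 Ft 3.25 Fr 0.22
t 16.98 tcp [593.99 -70.88 203.74] yaw 45.0 tilt [0.0003 0.0003] F [-0.86  2.36  2.32] gap 21.4 grip 25.0
   th 1.0301 r 64.87 Ft 1.95 Fr 1.58
t 17.4 tcp [608.92 -83.4  203.75] yaw 45.0 tilt [0.0003 0.0001] F [-0.76  3.24  0.62] gap 21.7 grip 25.0
   th 0.7284 r 64.75 Ft 2.92 Fr 1.59
t 17.82 tcp [619.49 -99.74 203.74] yaw 45.0 tilt [ 0.0003 -0.    ] F [0.61 2.1  0.29] gap 21.7 grip 25.0
   th 0.4264 r 64.69 Ft 1.66 Fr 1.42
t 18.23 tcp [ 624.78 -118.49  203.76] yaw 45.0 tilt [ 0.0002 -0.0001] F [1.11 3.14 0.92] gap 21.3 grip 25.0
   th 0.1241 r 64.67 Ft 2.98 Fr 1.5
t 18.65 tcp [ 624.28 -137.87  203.7 ] yaw 45.0 tilt [-0.0001 -0.    ] F [1.32 2.74 0.72] gap 21.9 grip 25.0
   th -0.1766 r 64.68 Ft 2.92 Fr 0.81
```

```bash
python3 arc.py 560.6 -126.7 -0.17 -0.06 7;python3 arc.py 560.6 -126.7 -0.59 -0.03 12
```

```text
[[-0.0008, -0.0038], [-0.001, -0.0038], [-0.0012, -0.0037], [-0.0015, -0.0036], [-0.0016, -0.0035], [-0.0019, -0.0035], [-0.0021, -0.0033]] [ 0.6247 -0.1377] [ 0.6146 -0.1629] end th -0.59
[[-0.0011, -0.0016], [-0.0012, -0.0015], [-0.0012, -0.0016], [-0.0012, -0.0015], [-0.0013, -0.0014], [-0.0013, -0.0014], [-0.0014, -0.0014], [-0.0014, -0.0014], [-0.0015, -0.0013], [-0.0015, -0.0012], [-0.0015, -0.0012], [-0.0016, -0.0012]] [ 0.6146 -0.1629] [ 0.5984 -0.1796] end th -0.95
```

```bash
set -e
python3 -m crank '[{"ax":0,"ay":0,"az":0,"dx":-0.0008,"dy":-0.0038,"dz":0,"gripper":0.015},{"ax":0,"ay":0,"az":0,"dx":-0.001,"dy":-0.0038,"dz":0,"gripper":0.015},{"ax":0,"ay":0,"az":0,"dx":-0.0012,"dy":-0.0037,"dz":0,"gripper":0.015},{"ax":0,"ay":0,"az":0,"dx":-0.0015,"dy":-0.0036,"dz":0,"gripper":0.015},{"ax":0,"ay":0,"az":0,"dx":-0.0016,"dy":-0.0035,"dz":0,"gripper":0.015}]' >/dev/null; python3 st.py 6
python3 -m crank '[{"ax":0,"ay":0,"az":0,"dx":-0.0019,"dy":-0.0035,"dz":0,"gripper":0.015},{"ax":0,"ay":0,"az":0,"dx":-0.0021,"dy":-0.0033,"dz":0,"gripper":0.015}]' >/dev/null; python3 st.py 6
python3 -m crank '[{"ax":0,"ay":0,"az":0,"dx":-0.0011,"dy":-0.0016,"dz":0,"gripper":0.015},{"ax":0,"ay":0,"az":0,"dx":-0.0012,"dy":-0.0015,"dz":0,"gripper":0.015}]' >/dev/null; python3 st.py 6
python3 -m crank '[{"ax":0,"ay":0,"az":0,"dx":-0.0012,"dy":-0.0016,"dz":0,"gripper":0.015}]' >/dev/null; python3 st.py 6
python3 -m crank '[{"ax":0,"ay":0,"az":0,"dx":-0.0012,"dy":-0.0015,"dz":0,"gripper":0.015}]' >/dev/null; python3 st.py 6
python3 -m crank '[{"ax":0,"ay":0,"az":0,"dx":-0.0013,"dy":-0.0014,"dz":0,"gripper":0.015}]' >/dev/null; python3 st.py 6
python3 -m crank '[{"ax":0,"ay":0,"az":0,"dx":-0.0013,"dy":-0.0014,"dz":0,"gripper":0.015}]' >/dev/null; python3 st.py 6
python3 -m crank '[{"ax":0,"ay":0,"az":0,"dx":-0.0014,"dy":-0.0014,"dz":0,"gripper":0.015}]' >/dev/null; python3 st.py 6
python3 -m crank '[{"ax":0,"ay":0,"az":0,"dx":-0.0014,"dy":-0.0014,"dz":0,"gripper":0.015}]' >/dev/null; python3 st.py 6
```

```text
t 19.07 tcp [ 618.07 -156.26  203.72] yaw 45.0 tilt [ 0. -0.] F [2.29 2.56 0.28] gap 21.6 grip 25.0
   th -0.4778 r 64.72 Ft 3.32 Fr 0.86
t 19.23 tcp [ 614.03 -163.05  203.72] yaw 45.0 tilt [-0. -0.] F [0.94 1.5  0.29] gap 21.6 grip 25.0
   th -0.6 r 64.73 Ft 1.77 Fr -0.07
t 19.4 tcp [ 611.79 -166.05  203.74] yaw 44.99 tilt [ 0.0001 -0.0001] F [2.31 1.17 0.23] gap 21.6 grip 25.0
   th -0.6578 r 64.68 Ft 2.34 Fr 1.11
t 19.48 tcp [ 610.64 -167.52  203.74] yaw 45.0 tilt [ 0.0001 -0.0001] F [2.15 1.28 0.71] gap 21.8 grip 25.0
   th -0.6867 r 64.7 Ft 2.35 Fr 0.85
t 19.57 tcp [ 609.46 -168.96  203.77] yaw 45.01 tilt [ 0.0001 -0.0001] F [ 1.23  1.77 -0.04] gap 21.4 grip 25.0
   th -0.7155 r 64.73 Ft 2.14 Fr -0.23
t 19.65 tcp [ 608.19 -170.35  203.76] yaw 45.01 tilt [ 0.0001 -0.0001] F [2.01 1.41 0.53] gap 21.6 grip 25.0
   th -0.7445 r 64.71 Ft 2.4 Fr 0.52
t 19.73 tcp [ 606.87 -171.76  203.75] yaw 45.0 tilt [ 0.0001 -0.0001] F [2.67 1.95 0.3 ] gap 21.4 grip 25.0
   th -0.7744 r 64.72 Ft 3.27 Fr 0.54
t 19.82 tcp [ 605.45 -173.17  203.73] yaw 45.01 tilt [ 0.0001 -0.0001] F [1.68 1.63 0.24] gap 21.5 grip 25.0
   th -0.8053 r 64.72 Ft 2.34 Fr -0.01
t 19.9 tcp [ 604.01 -174.56  203.75] yaw 45.0 tilt [0. 0.] F [2.28 1.32 0.3 ] gap 21.6 grip 25.0
   th -0.8362 r 64.76 Ft 2.58 Fr 0.55
```

```bash
set -e
python3 -m crank '[{"ax":0,"ay":0,"az":0,"dx":-0.001,"dy":-0.0009,"dz":0,"gripper":0.015}]' >/dev/null; python3 st.py 6
python3 -m crank '[{"ax":0,"ay":0,"az":0,"dx":-0.001,"dy":-0.0008,"dz":0,"gripper":0.015}]' >/dev/null; python3 st.py 6
python3 -m crank '[{"ax":0,"ay":0,"az":0,"dx":-0.001,"dy":-0.0008,"dz":0,"gripper":0.015}]' >/dev/null; python3 st.py 6
python3 -m crank '[{"ax":0,"ay":0,"az":0,"dx":-0.001,"dy":-0.0008,"dz":0,"gripper":0.015}]' >/dev/null; python3 st.py 6
python3 -m crank '[{"ax":0,"ay":0,"az":0,"dx":-0.001,"dy":-0.0008,"dz":0,"gripper":0.015}]' >/dev/null; python3 st.py 6
python3 -m crank '[{"ax":0,"ay":0,"az":0,"dx":-0.001,"dy":-0.0008,"dz":0,"gripper":0.015}]' >/dev/null; python3 st.py 6
python3 -m crank '[{"ax":0,"ay":0,"az":0,"dx":-0.001,"dy":-0.0008,"dz":0,"gripper":0.015}]' >/dev/null; python3 st.py 6
python3 -m crank '[{"ax":0,"ay":0,"az":0,"dx":-0.001,"dy":-0.0008,"dz":0,"gripper":0.015}]' >/dev/null; python3 st.py 6
```

```text
t 19.98 tcp [ 603.15 -175.31  203.74] yaw 44.99 tilt [0.0005 0.0004] F [ 3.88  4.01 -0.58] gap 21.8 grip 25.0
   th -0.8539 r 64.75 Ft 5.56 Fr -0.47
t 20.07 tcp [ 602.46 -175.85  203.85] yaw 44.99 tilt [0.0014 0.0007] F [ 5.75  6.15 -0.38] gap 21.4 grip 25.0
   th -0.8674 r 64.71 Ft 8.36 Fr -0.97
```

```bash

python3 -m crank '[{"ax":0,"ay":0,"az":0,"dx":-0.0005,"dy":-0.0004,"dz":0,"gripper":0.015},{"ax":0,"ay":0,"az":0,"dx":0,"dy":0,"dz":0,"gripper":0.015}]' >/dev/null; python3 st.py 11 &&
python3 -m crank '[{"ax":0,"ay":0,"az":0,"dx":-0.0005,"dy":-0.0004,"dz":0,"gripper":0.015},{"ax":0,"ay":0,"az":0,"dx":0,"dy":0,"dz":0,"gripper":0.015}]' >/dev/null; python3 st.py 11 &&
python3 -m crank '[{"ax":0,"ay":0,"az":0,"dx":-0.0005,"dy":-0.0004,"dz":0,"gripper":0.015},{"ax":0,"ay":0,"az":0,"dx":0,"dy":0,"dz":0,"gripper":0.015}]' >/dev/null; python3 st.py 11
```

```text
t 20.23 tcp [ 602.17 -176.05  203.88] yaw 44.99 tilt [0.0019 0.0009] F [ 7.05  6.06 -1.66] gap 21.4 grip 25.0
   th -0.8728 r 64.68 Ft 9.3 Fr -0.11
t 20.4 tcp [ 601.84 -176.3   203.87] yaw 44.99 tilt [0.0023 0.0011] F [ 8.07  6.77 -2.2 ] gap 21.5 grip 25.0
   th -0.8791 r 64.66 Ft 10.53 Fr -0.07
t 20.57 tcp [ 601.46 -176.56  203.88] yaw 44.99 tilt [0.0026 0.0012] F [ 7.76  6.53 -2.41] gap 21.7 grip 25.0
   th -0.8863 r 64.62 Ft 10.13 Fr -0.15
```

```bash

python3 -m crank '[{"ax":0,"ay":0,"az":0,"dx":0.0008,"dy":0.0007,"dz":0,"gripper":0.015},{"ax":0,"ay":0,"az":0,"dx":0,"dy":0,"dz":0,"gripper":0.015}]' >/dev/null; python3 st.py
python3 -m crank '[{"ax":0,"ay":0,"az":0,"dx":0,"dy":0,"dz":0,"gripper":0.06},{"ax":0,"ay":0,"az":0,"dx":0,"dy":0,"dz":0,"gripper":0.06},{"ax":0,"ay":0,"az":0,"dx":0,"dy":0,"dz":0,"gripper":0.06},{"ax":0,"ay":0,"az":0,"dx":0,"dy":0,"dz":0,"gripper":0.06}]' >/dev/null; python3 st.py
python3 -m crank '[{"ax":0,"ay":0,"az":0,"dx":0,"dy":0,"dz":0.01,"gripper":0.06},{"ax":0,"ay":0,"az":0,"dx":0,"dy":0,"dz":0.03,"gripper":0.06},{"ax":0,"ay":0,"az":0,"dx":0,"dy":0,"dz":0.03,"gripper":0.06},{"ax":0,"ay":0,"az":0,"dx":-0.02,"dy":-0.02,"dz":0.02,"gripper":0.06},{"ax":0,"ay":0,"az":0,"dx":-0.025,"dy":-0.03,"dz":0.02,"gripper":0.06},{"ax":0,"ay":0,"az":0,"dx":-0.025,"dy":-0.03,"dz":0,"gripper":0.06},{"ax":0,"ay":0,"az":0,"dx":-0.025,"dy":-0.03,"dz":0,"gripper":0.06},{"ax":0,"ay":0,"az":0,"dx":-0.025,"dy":-0.03,"dz":0,"gripper":0.06},{"ax":0,"ay":0,"az":0,"dx":-0.025,"dy":-0.03,"dz":0,"gripper":0.06},{"ax":0,"ay":0,"az":0,"dx":0,"dy":0,"dz":0,"gripper":0.06}]' >/dev/null; python3 st.py
python3 - <<'E'
from h import *
a=env.capture("top")[:,:,::-1]; b=env.capture("side")[:,:,::-1]; cv2.imwrite("pics/t9.png",a)
cv2.imwrite("pics/end.png",np.hstack([cv2.resize(a[160:290,290:450],(400,325),interpolation=cv2.INTER_CUBIC),cv2.resize(b[205:335,290:450],(400,325),interpolation=cv2.INTER_CUBIC)]))
E
```

```text
t 20.73 tcp [ 602.16 -176.    203.86] yaw 45.0 tilt [0.002  0.0008] F [ 6.69  5.13 -1.43] gap 21.6 grip 25.0
   th -0.8723 r 64.63 Ft 8.42 Fr 0.37
t 21.07 tcp [ 601.09 -176.88  203.58] yaw 45.0 tilt [-0.0009 -0.0002] F [-0.35 -0.75  0.28] gap 43.7 grip 0.0
   th -0.8938 r 64.64 Ft -0.74 Fr 0.37
t 21.9 tcp [ 453.98 -349.31  313.63] yaw 44.76 tilt [-0.0007 -0.0016] F [-0.78  0.33  0.58] gap 60.0 grip 0.0
   th -2.0171 r 247.0 Ft -0.85 Fr 0.04
```

View pics/end.png

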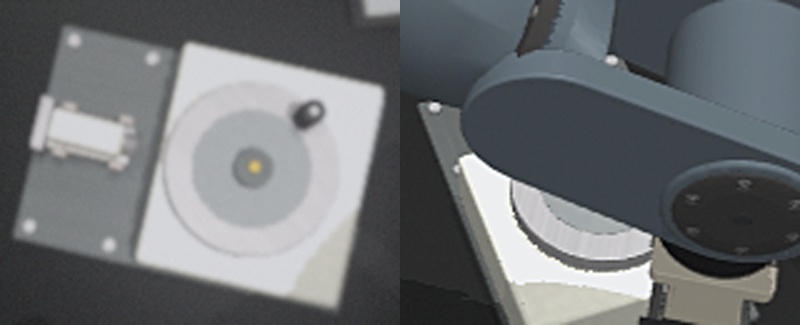

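The end view shows the bottle still in the cradle, pushed back against the anvil by the stroke with its cap pushed on. The handle stands at the stop angle, and the arm is clear. Handing in.

```bash
python3 -c "
from station import env
print(env.job_done())"
```

```text
the job is handed in; nothing more can be done
None
```

I handed the job in at about 22 s: the bottle is in the cradle, and the wheel went from its start stop (felt at about 11 N) one turn clockwise to its end stop (about 10 N), then let go. I judged the cap pressed from the extra drag in mid-stroke and a blurry last picture, and did not measure it.

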